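# Fit the bayonet filter cartridge into the air-line filter

## Robot

A 6-joint arm with a two-finger parallel gripper is mounted at the origin on the work surface. World frame = base frame: x ahead of the robot, y to its left, z up, the work surface at z = 0. Lengths are in m, angles in rad, forces in N, time in s.
With the tool pointing down it reaches from about 0.375 to 0.975 m from the base axis. Payload 3.8 kg.
Tool frame: the origin (TCP) lies between the finger pads, 19 mm behind the fingertips; this is the grasp point; z points along the fingers, y is the line along which they close (so a half turn about z gives the same grasp; the last joint's range is limited). The gripper opens to 85 mm and grips with 20 to 120 N. Pads are 22 mm wide; open, the fingers measure 114 mm over their backs; the gripper's body (76 mm by 85 mm) begins 54 mm behind the grasp point. The pads swing forward as they close: fully open they stand 13 mm farther back than shut.
Start: joints at [-1.297, 0.264, 1.604, -0, 1.274, -0.037], TCP at [0.206, -0.643, 0.25] pointing down, gripper open.
Joint ranges: [-2.63, 2.63], [-0.94, 2.18], [0.31, 2.57], [-1.31, 4.45], [0, 2.66], [-2.55, 2.55]. Speed limits (rad/s): [2.57, 2.57, 3.14, 3.14, 3.14, 3.14].

## Interface

Orientations are given as a rotation vector (axis times angle).
In Python, from workcell import status, read_camera, workorder, masks_of gives the robot as it stands.
- The arm moves only by the tool drive_tool, never from a script. Its argument "rows" is a list of rows, each a list of 7 numbers: the turn, a rotation vector about the tool's x, y, z in degrees, then the shift along the tool's x, y, z in m, then the opening, from 0 (shut) to 1 (fully open). In form: [[ax, ay, az, tx, ty, tz, claw], ...]. A call has 1 to 8 rows; each row shifts and turns the commanded pose from where the row before left it, along the tool's axes as they then stand; what a row does not reach is not made up. A row lasts 1/12 s, in which the tool goes at most 41.7 mm and 7.16 degrees, less where a joint would pass 70% of its speed; a pose out of reach is approached as far as the arm can. A call is refused whole if a number of a shift passes 0.0417 or a number of a turn 7.16, either way. A call with a gripper value outside its range is refused whole. The fingers move at their own pace and stop on an object; "force" is the grip in N (left out, the last holds). Time passes only in rows, so rows that do not move let the fingers close. It gives the time, the measured TCP pose, the force, the opening and the grip force at its end, in the units of the state.
- status.read_state(): the state, without advancing time (a new reading comes with each control period).
- read_camera(name): name is "side" or "top" or "wrist"; returns a dict with "color" (400x640x3 uint8, red, green, blue), "intrinsics" (3x3 intrinsics, pixels), "world_from_camera" (4x4, takes a point from camera to world coordinates); the wrist camera has in their place "mount" (4x4, takes a point from camera to tool coordinates, whose origin is the TCP and whose axes are the flange's). Camera axes: x right, y up, looking along -z (the intrinsics and any distortion apply to the point x, -y, -z); pixel columns grow to the right and rows downward; lengths in m; the calibration is good to about 2 mm. A picture is of the moment at which its call begins: read the wrist's pose just before it. There is no depth.
- workorder.finish_job(): hands the job in; it is judged then, once.
Trained networks look in a picture, given as the dict that the camera call returned (one of the last four; its "shot" number tells which), for a name from the list of things; names that differ only in an ending like _2 or _b are one class to them, and where a whole thing is asked for, a point or a joint stands for the part that bears it (a point fixed in the world has none). Each returns a list of dicts, best first, with "score" (0 to 1); they miss things now and then, are a little off and sometimes report something else, mostly with a low value. They report only what shows in the picture. A call takes as long as a camera call. They do not tell look-alikes from the thing itself.
- masks_of(picture, name): "mask" (400x640 bool, what is visible of it) and "bbox" ([left, top, right, bottom] in pixels, round what is visible of it).
The state is a dict: "time": time; "q": joint angles; "joint_vel": joint speeds; "joint_torque": joint torques, N m; "tool_pos": TCP position; "tcp_rot": TCP orientation; "wrist_force": force on the tool from outside, world axes, zero at the start; "torque": the same for the moment, N m; "width": opening from 0.0 (shut) to 1.0 (fully open); "grip_force": force on a finger pad.
Only numpy, scipy, OpenCV 4.12 (cv2) and the standard library are available. Lean on these libraries where they do the work, as an engineer would, in place of code of your own. Each camera call takes 0.05 s, during which the arm holds its last target. There are 200 camera calls.

## Task

Put the filter cartridge that stands on the bench into the round socket of the air-line filter housing: lower its two lugs through the slots, press it down against the spring and turn it about a quarter turn clockwise (seen from above) until it locks, then let go so that the spring holds it. Keep it upright, do not force it (the press needs little more than 10 N; 40 N would damage it, so come slowly to the stop), and leave the other things on the bench where they are.

Things in the scene. Friction and masses are not known exactly. Their poses are not given: they have to be found in the camera images.
- cartridge: loose filter cartridge, 0.1 to 0.2 kg, standing upright on the bench: white ribbed can, 40 mm in diameter and 40 mm high, with a steel lug on either side of its foot, along own +x and -x, and a grey bar grip on top, 68 mm tall in all. Origin: centre of the underside, z up the axis. A half turn about z makes no difference.
- cartridge_grip (a point): point on the cartridge's axis in its bar grip, 60 mm above the underside, 8 mm below the bar's top: the height to hold with the TCP. The bar is 40 mm long along own x (in line with the lugs), 12 mm thick along own y (close the fingers along y), 28 mm high
- lug (a point): tip of the lug on the cartridge's +x side, 28.5 mm from its axis and 3 mm above its underside; each lug is 9 mm wide and 6 mm high (own z 0 to 6 mm)
- housing: air-line filter housing fixed to the bench: grey cast block 104 x 104 mm, 45 mm high, brass pipe ports on its +y and -y sides (to 74 mm from the axis), round gauge on its -x side. Origin: centre of the underside. An aluminium collar, 77 mm in outer diameter, stands on its top at the centre; the collar is the socket.
- socket_axis (a point): point on the collar's axis at the block's top face, 45 mm above the bench; axes as the housing. The collar is screwed up or down and its height is NOT measured: its rim is 30 to 50 mm above this point, different each time, so feel for the depth. Its hole is 46 mm in diameter.
- entry_slot (a point): middle of the +x entry slot in the collar, 26 mm from the axis, 30 mm above the block (the rim may be up to 20 mm higher); its twin lies on the -x side. Slots are 15 mm wide and reach 32.5 mm from the axis. Inside, a black spring plate lies 6 mm below the rim and yields 13 mm to a hard stop: 3 N at first, 11 N at the stop, then the force jumps (20 N per mm).
- lock_pocket (a point): middle of the locking pocket of the +x slot, 80 degrees clockwise from above, under the rim (its twin is across the axis). To get there the lugs pass under teeth, which takes the plate pressed in by 9 to 13 mm; end stop at 88 degrees, play 72 to 88. Released, the spring lifts the cartridge until the plate is 5 mm in and it is locked. Anticlockwise is blocked.
- screw_jar: bystander: glass jar with a steel lid, 60 mm in diameter, 75 mm high; origin at the centre of its underside
- screwdriver: bystander: screwdriver lying on the bench; origin near its middle
- disc_box: bystander: cardboard box 100 x 130 x 50 mm; origin at the centre of its underside
- parts_bin: bystander: open red plastic bin 150 x 100 x 70 mm; origin at the centre of its underside
There are look-alikes about, which are no part of the job. Leave any blue or brown look-alike of the cartridge alone.

How it is judged:
On the way, in this order (a step that is already met when the one before it is completed fails the run):
1. the cartridge, upright and in line with the entry slots, is set down on the spring in the collar (horizontal distance between cartridge and socket_axis below 0.006 m and angle between cartridge's own z axis and vertical below 0.15 rad and z of cartridge in the frame of socket_axis below 0.046 m and angle between the x axis of cartridge and the x axis of housing, either way round below 0.25 rad and contact force between cartridge and housing above 2 N), for 0.1 s.
2. the cartridge is turned to the end, under the spring's load (horizontal distance between cartridge and socket_axis below 0.006 m and angle between cartridge's own z axis and vertical below 0.15 rad and z of cartridge in the frame of socket_axis below 0.042 m and angle between the x axis of cartridge and the x axis of housing, either way round above 1.2 rad and contact force between cartridge and housing above 5 N), for 0.1 s.
At the end, for the whole second after the job is handed in: the cartridge is locked in the collar: axis within 5 mm of the socket's, tilt under 0.1 rad, underside 17 to 42 mm above the block's top, turned at least 1.2 rad from the entry slots, held there by the spring (over 5 N between it and the housing), at rest and released (horizontal distance between cartridge and socket_axis below 0.005 m and z of cartridge in the frame of socket_axis between 0.017 and 0.042 m and angle between the x axis of cartridge and the x axis of housing, either way round above 1.2 rad and contact force between cartridge and housing above 5 N and angle between cartridge's own z axis and vertical below 0.1 rad and linear speed of cartridge below 0.02 m/s and contact force between cartridge and the arm below 0.1 N and contact force between cartridge and the fingers below 0.1 N); the robot touches nothing.
It fails at once if the cartridge is forced: more than 45 N between it and the filter housing (contact force between cartridge and housing above 45 N).
It fails at once if the robot itself bears on the filter housing with more than 15 N (contact force between any of the arm, the fingers and housing above 15 N).
It fails at once if the cartridge is tipped over by more than 1 rad (angle between cartridge's own z axis and vertical above 1 rad).
It fails at once if a bystander is shifted by more than 20 mm (distance of any of screw_jar, screwdriver, disc_box, parts_bin from where it was at the start of the episode above 0.02 m).
It also fails if it takes over 70 s, if anything falls off the work surface, if the arm or the gripper's body presses on something with over 40 N, if the wrist force passes 120 N, or if a joint passes its speed limit or range.

## Working session

There is one attempt and no reset: what is moved stays moved. The work goes in short steps, Python scripts to look and compute and a tool call to move; the robot and the scene stay as the last step left them, time stands still between calls to the robot, and variables do not carry over. Pictures are saved under pics/ and viewed, at most 10 in all, crops included, and the job is handed in when it is done.

Besides the shell and the picture viewer there is one more tool, called after "Request:" as name(argument=value, ...), one argument or row to a line, values as JSON. drive_tool: Moves the arm, as the interface text tells. Its arguments: {"type":"object","properties":{"rows":{"type":"array"},"force":{"type":"number"}},"required":["rows"]}

```bash
mkdir -p pics; ls
python3 - <<'E'
from workcell import status, read_camera, masks_of
import cv2, numpy as np, pickle
print(status.read_state())
P={}
for n in ["top","side"]:
    p=read_camera(n); P[n]=p
    cv2.imwrite(f"pics/{n}0.png",p["color"][:,:,::-1])
    print(n,p["intrinsics"].tolist(),np.round(p["world_from_camera"],4).tolist(),[k for k in p])
    for t in ["cartridge","cartridge_grip","lug","housing","socket_axis","entry_slot","screw_jar","screwdriver","disc_box","parts_bin"]:
        try: print(t,[(round(float(m["score"]),2),[int(v) for v in m["bbox"]],int(m["mask"].sum())) for m in masks_of(p,t)])
        except Exception as e: print(t,e)
pickle.dump(P,open("p0.pkl","wb"))
E
```

```text
pics
{'time': 0.0, 'q': array([-1.29689542e+00,  2.64762884e-01,  1.60538348e+00,  2.21437833e-05,
        1.27369675e+00, -3.68855255e-02]), 'joint_vel': array([ 2.90288892e-04, -4.00954213e-04, -1.47364214e-03,  4.93804493e-05,
       -2.33196506e-04,  9.59311890e-04]), 'joint_torque': array([ 1.16472809e-03, -5.15101719e+01, -3.67315543e+01, -1.06414195e-04,
        1.28106301e-02, -7.35313591e-06]), 'tool_pos': array([ 0.20624677, -0.64199126,  0.2486503 ]), 'tcp_rot': array([-3.10153015e+00, -4.85863520e-01,  3.84658189e-04]), 'wrist_force': array([-0.42376744,  0.24596874,  0.08680075]), 'torque': array([0.0136028 , 0.0327833 , 0.06416955]), 'grip_force': 0.0, 'width': 0.9994776192955516}
top [[502.5587367431908, 0.0, 322.58024192150594], [0.0, 502.5587367431908, 205.45367206031526], [0.0, 0.0, 1.0]] [[-0.0286, 0.9915, -0.1268, 0.3663], [-0.9995, -0.0302, -0.0111, -0.0091], [-0.0148, 0.1264, 0.9919, 1.5771], [0.0, 0.0, 0.0, 1.0]] ['color', 'intrinsics', 'world_from_camera', 'shot']
cartridge [(0.72, [394, 222, 408, 237], 149), (0.66, [395, 252, 410, 268], 172), (0.59, [396, 196
[... 1163 characters left out ...]
 (0.6, [417, 180, 432, 205], 354)]
cartridge_grip [(0.88, [404, 155, 423, 179], 327), (0.83, [393, 168, 405, 196], 224), (0.81, [366, 154, 381, 179], 253), (0.72, [418, 177, 434, 209], 353)]
lug [(0.83, [390, 168, 406, 194], 269), (0.76, [415, 176, 436, 210], 349), (0.63, [407, 155, 421, 177], 303), (0.61, [370, 152, 381, 175], 241)]
housing [(0.66, [251, 233, 310, 294], 2391)]
socket_axis [(0.83, [252, 235, 311, 292], 2482)]
entry_slot [(0.78, [252, 233, 309, 292], 2421)]
screw_jar [(0.87, [275, 162, 297, 188], 526)]
screwdriver [(0.79, [328, 138, 350, 148], 147)]
disc_box [(0.92, [149, 300, 233, 378], 3692), (0.51, [249, 231, 311, 294], 2438)]
parts_bin [(0.97, [394, 117, 452, 166], 1891)]
```

Run:
```python
import cv2
a=cv2.imread("pics/top0.png")[100:300,200:520]; b=cv2.imread("pics/side0.png")[110:310,150:470]
c=cv2.vconcat([cv2.resize(x,None,fx=2,fy=1.5,interpolation=cv2.INTER_CUBIC) for x in (a,b)])
cv2.imwrite("pics/both0.png",cv2.vconcat([cv2.resize(x,(480,300),interpolation=cv2.INTER_CUBIC) for x in (a,b)]))
cv2.imwrite("pics/zoom0.png",cv2.hconcat([cv2.resize(cv2.imread("pics/top0.png")[185:275,385:445],(400,600),interpolation=cv2.INTER_CUBIC),cv2.resize(cv2.imread("pics/side0.png")[140:215,362:442][:, :],(400,375),interpolation=cv2.INTER_CUBIC).copy() if 0 else cv2.copyMakeBorder(cv2.resize(cv2.imread("pics/side0.png")[140:215,362:442],(400,375),interpolation=cv2.INTER_CUBIC),0,225,0,0,cv2.BORDER_CONSTANT)]))
```

```text
(no output)
```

View pics/both0.png

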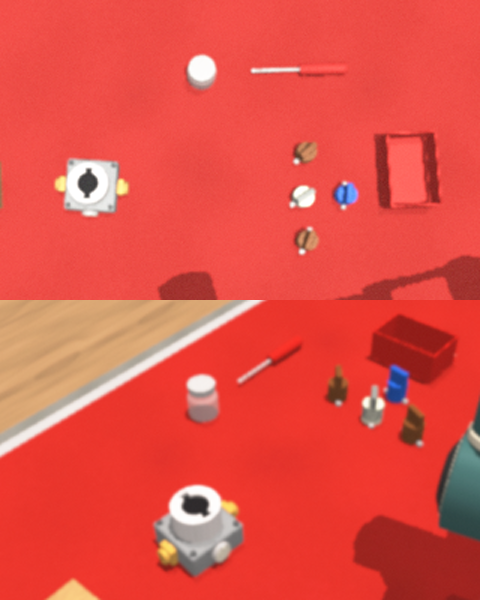

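View pics/zoom0.png

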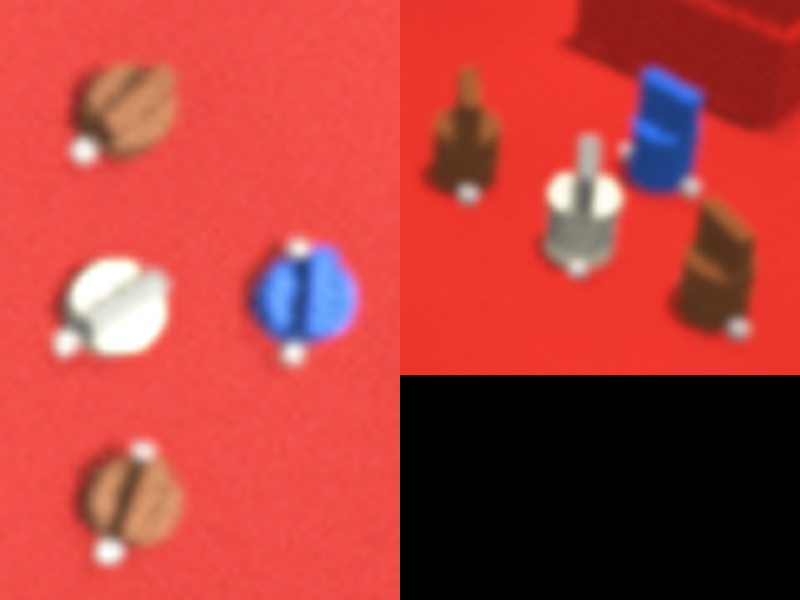

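Candidates in the top picture:
- white at (402,230)
- brown at (404,202) and (405,260)
- blue at (430,230)

The white can with the grey bar is the cartridge. In the side picture it is at (399,181). The housing is at top (260,222), with its gauge at the bottom of that image, so its +x points up the image.

```bash
cat > h.py <<'E'
import numpy as np, cv2, pickle
from scipy.spatial.transform import Rotation as R
from scipy.optimize import least_squares
from workcell import status, read_camera, masks_of
def T_tool(s):
    T=np.eye(4);T[:3,:3]=R.from_rotvec(s["tcp_rot"]).as_matrix();T[:3,3]=s["tool_pos"];return T
def shot(n):
    s=status.read_state();p=read_camera(n);p["s"]=s
    p["W"]=p["world_from_camera"] if n!="wrist" else T_tool(s)@p["mount"]
    return p
def ray(p,uv):
    K=p["intrinsics"];d=np.array([(uv[0]-K[0,2])/K[0,0],-(uv[1]-K[1,2])/K[1,1],-1.])
    return p["W"][:3,3],p["W"][:3,:3]@d
def proj(p,X):
    X=np.atleast_2d(X);c=(X-p["W"][:3,3])@p["W"][:3,:3];K=p["intrinsics"]
    return np.c_[K[0,2]+K[0,0]*c[:,0]/-c[:,2],K[1,2]+K[1,1]*-c[:,1]/-c[:,2]]
def at_z(p,uv,z):
    o,d=ray(p,uv);return o+d*(z-o[2])/d[2]
def tri(obs):
    A=np.zeros((3,3));b=np.zeros(3);L=[]
    for p,uv in obs:
        o,d=ray(p,uv);d=d/np.linalg.norm(d);M=np.eye(3)-np.outer(d,d);A+=M;b+=M@o;L.append((o,M))
    X=np.linalg.solve(A,b);return X,[round(1e3*np.linalg.norm(M@(X-o)),1) for o,M in L]
def mcen(m):
    M=cv2.moments(m.astype(np.uint8),True);return M["m10"]/M["m00"],M["m01"]/M["m00"]
E
python3 - <<'E'
from h import *
P=pickle.load(open("p0.pkl","rb"))
for p in P.values(): p["W"]=p["world_from_camera"]
t,s=P["top"],P["side"]
print("cart",tri([(t,(402.5,230.5)),(s,(399,181))]))
# lug in top zoom (65,343),(158,280 bar end); zoom 400/60
f=lambda a,b:(385+a*60/400,185+b*90/600)
print("lug z3",at_z(t,f(65,343),.003)); print("bar ends",at_z(t,f(92,322),.068),at_z(t,f(160,280),.068)); print("can top",at_z(t,f(117,306),.04))
g=lambda a,b:(200+a*2/3,100+b*2/3)
h=lambda a,b:(150+a*2/3,110+(b-300)*2/3)
print("collar",tri([(t,g(88,183)),(s,h(195,504))]))
for n,z in [("ports",.022)]: print([at_z(t,g(60,184),z),at_z(t,g(123,187),z)])
print("gauge",at_z(t,g(90,213),.022),"jar",at_z(t,g(202,70),.075),at_z(t,g(348,69),.02),at_z(t,g(408,170),.07))
print("browns",at_z(t,(404,202),.03),at_z(t,(405,260),.03),at_z(t,(430.5,230),.03))
pic=shot("wrist");print(pic["mount"].round(4).tolist(),pic["intrinsics"].round(1).tolist(),R.from_rotvec(pic["s"]["tcp_rot"]).as_matrix().round(3).tolist())
E
```

```text
cart (array([ 0.47817009, -0.23616223,  0.02861922]), [np.float64(1.0), np.float64(1.0)])
lug z3 [ 0.46296939 -0.21433094  0.003     ]
bar ends [ 0.46805915 -0.21841626  0.068     ] [ 0.48607523 -0.24987435  0.068     ]
can top [ 0.4769454  -0.23408252  0.04      ]
collar (array([0.51332219, 0.19983792, 0.08836525]), [np.float64(0.8), np.float64(0.8)])
[array([0.5188893 , 0.26681379, 0.022     ]), array([0.50873005, 0.13603839, 0.022     ])]
gauge [0.45692498 0.20521357 0.022     ] jar [ 0.7383087  -0.03448542  0.075     ] [ 0.74417144 -0.34292639  0.02      ] [ 0.52140802 -0.44033458  0.07      ]
browns [ 0.5671452  -0.24438956  0.03      ] [ 0.38851964 -0.23867939  0.03      ] [ 0.4778884 -0.3213866  0.03     ]
[[0.0006, 0.9551, 0.2963, 0.0765], [1.0, -0.0008, 0.0004, 0.0004], [0.0006, 0.2963, -0.9551, -0.1241], [0.0, 0.0, 0.0, 1.0]] [[307.3, 0.0, 316.1], [0.0, 307.3, 198.3], [0.0, 0.0, 1.0]] [[0.952, 0.306, -0.0], [0.306, -0.952, 0.0], [-0.0, -0.0, -1.0]]
```

Request:
drive_tool(
  rows=[
    [0, 0, 0, 0.0273, -0.0217, 0.002, 0.5],
    [0, 0, 0, 0.0273, -0.0217, 0.002, 0.5],
    [0, 0, 0, 0.0273, -0.0217, 0.002, 0.5],
    [0, 0, 0, 0.0273, -0.0217, 0.002, 0.5],
    [0, 0, 0, 0.0273, -0.0217, 0.002, 0.5],
    [0, 0, 0, 0.0273, -0.0217, 0.002, 0.5],
    [0, 0, 0, 0.0273, -0.0217, 0.002, 0.5],
  ],
)

```text
time: 1.73
tool_pos: [0.3426, -0.4382, 0.2361]
tcp_rot: [3.103, 0.486, 0.001]
wrist_force: [1.0, 0.4, -0.2]
width: 0.502
grip_force: 0.0
```

Request:
drive_tool(
  rows=[
    [0, 0, 0, 0.0273, -0.0217, 0.002, 0.5],
    [0, 0, 0, 0.0273, -0.0217, 0.002, 0.5],
    [0, 0, 0, 0.0273, -0.0217, 0.002, 0.5],
    [0, 0, 0, 0.0273, -0.0217, 0.002, 0.5],
    [0, 0, 0, 0.0273, -0.0217, 0.002, 0.5],
    [0, 0, 0, 0.0273, -0.0217, 0.002, 0.5],
    [0, 0, 0, 0.0273, -0.0217, 0.002, 0.5],
  ],
)

```text
time: 2.32
tool_pos: [0.4781, -0.235, 0.2222]
tcp_rot: [3.103, 0.486, 0.001]
wrist_force: [-0.0, -1.1, -0.9]
width: 0.501
grip_force: 0.0
```

Request:
drive_tool(
  rows=[
    [0, 0, -6.8, 0, 0, 0, 0.5],
    [0, 0, -6.8, 0, 0, 0, 0.5],
    [0, 0, -6.8, 0, 0, 0, 0.5],
    [0, 0, -6.8, 0, 0, 0, 0.5],
    [0, 0, -6.8, 0, 0, 0, 0.5],
    [0, 0, -6.8, 0, 0, 0, 0.5],
    [0, 0, -6.8, 0, 0, 0, 0.5],
    [0, 0, -6.8, 0, 0, 0, 0.5],
  ],
)

```text
time: 2.98
tool_pos: [0.4774, -0.2365, 0.2221]
tcp_rot: [2.533, 1.859, 0.0]
wrist_force: [-0.5, -0.3, -0.1]
width: 0.504
grip_force: 0.0
```

Request:
drive_tool(
  rows=[
    [0, 0, -6.8, 0, 0, 0, 0.5],
    [0, 0, -6.8, 0, 0, 0, 0.5],
    [0, 0, -6.8, 0, 0, 0, 0.5],
    [0, 0, -6.8, 0, 0, 0, 0.5],
    [0, 0, -6.8, 0, 0, 0, 0.5],
    [0, 0, -6.8, 0, 0, 0, 0.5],
    [0, 0, -6.8, 0, 0, 0, 0.5],
    [0, 0, 0, 0, 0, 0, 0.5],
  ],
)

```text
time: 3.65
tool_pos: [0.4774, -0.2365, 0.2221]
tcp_rot: [1.571, 2.72, 0.0]
wrist_force: [0.7, 0.0, -1.0]
width: 0.501
grip_force: 0.0
```

```bash
cat > look.py <<'E'
from h import *
import sys
p=shot("wrist");nm=sys.argv[1];pickle.dump(p,open(nm+".pkl","wb"))
for t in sys.argv[2:]: print(t,[(round(float(m["score"]),2),[int(v) for v in m["bbox"]]) for m in masks_of(p,t)])
cv2.imwrite(f"pics/{nm}.png",p["color"][:,:,::-1]);print(p["s"]["tool_pos"].round(4),R.from_rotvec(p["s"]["tcp_rot"]).as_matrix().round(3).tolist())
E
python3 look.py w1 cartridge cartridge_grip lug
```

```text
cartridge [(0.93, [212, 110, 266, 164]), (0.9, [264, 219, 301, 270]), (0.73, [299, 144, 338, 205]), (0.68, [365, 191, 405, 256])]
cartridge_grip [(0.97, [216, 109, 267, 164]), (0.91, [366, 193, 408, 252]), (0.76, [261, 213, 305, 269]), (0.6, [294, 145, 340, 203]), (0.18, [189, 272, 336, 384])]
lug [(0.95, [212, 108, 267, 160]), (0.78, [297, 146, 339, 206]), (0.6, [362, 194, 406, 258]), (0.59, [263, 219, 305, 272])]
[ 0.4774 -0.2365  0.2221] [[-0.5, 0.866, 0.0], [0.866, 0.5, -0.0], [-0.0, 0.0, -1.0]]
```

View pics/w1.png

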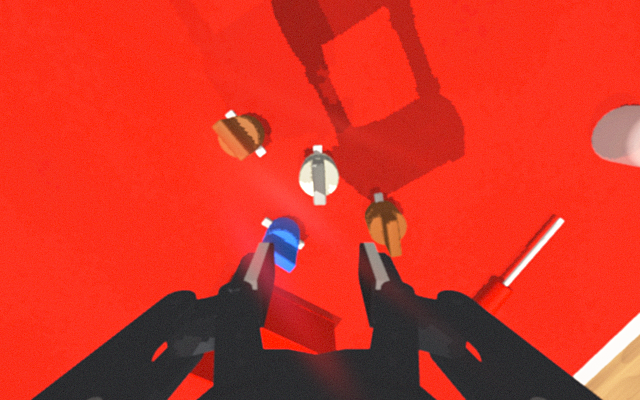

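Request:
drive_tool(
  rows=[
    [0, 0, 0, 0.02, 0.02, 0.02, 0.5],
    [0, 0, 0, 0.02, 0.02, 0.02, 0.5],
    [0, 0, 0, 0, 0, 0.02, 0.5],
    [0, 0, 0, 0, 0, 0, 0.5],
    [0, 0, 0, 0, 0, 0, 0.5],
  ],
)

```text
time: 4.27
tool_pos: [0.4913, -0.1814, 0.161]
tcp_rot: [-1.574, -2.715, 0.001]
wrist_force: [0.1, -1.0, 0.4]
width: 0.499
grip_force: 0.0
```

```bash
python3 look.py w2 cartridge
python3 - <<'E'
from h import *
import pickle
a=pickle.load(open("w1.pkl","rb"));b=pickle.load(open("w2.pkl","rb"))
X=proj(b,[[.478,-.2355,.03]])[0].astype(int);print(X)
c1=a["color"][130:220,285:355,::-1]; x0,y0=max(X[0]-60,0),max(X[1]-75,0);c2=b["color"][y0:y0+150,x0:x0+120,::-1];print(x0,y0)
cv2.imwrite("pics/crop12.png",cv2.hconcat([cv2.resize(c1,(392,504),interpolation=cv2.INTER_CUBIC),cv2.resize(c2,(400,504),interpolation=cv2.INTER_CUBIC)]))
E
```

```text
cartridge [(0.85, [338, 247, 371, 336]), (0.79, [251, 194, 298, 275]), (0.56, [140, 156, 216, 230])]
[ 0.4913 -0.1814  0.161 ] [[-0.497, 0.868, -0.003], [0.868, 0.497, 0.001], [0.002, -0.002, -1.0]]
[273 237]
213 162
```

View pics/crop12.png

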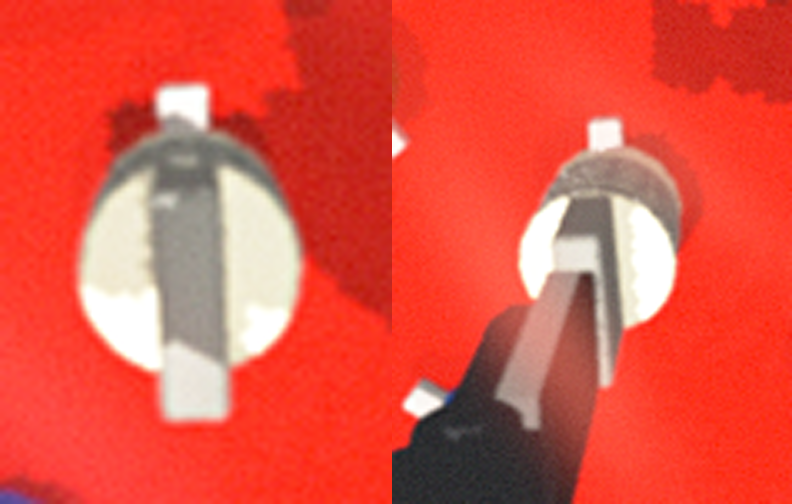

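The crop shows the white can with its grey bar (w1 crop: lug edge at the top, far bar end at the bottom). I'll fit its pose to those corners.

Run:
```python
from h import *
a=pickle.load(open("w1.pkl","rb"));b=pickle.load(open("w2.pkl","rb"))
P=pickle.load(open("p0.pkl","rb"));t=P["top"];t["W"]=t["world_from_camera"];s=P["side"];s["W"]=s["world_from_camera"]
A=lambda x,y:(285+x/5.6,130+y/5.6);B=lambda x,y:(213+(x-392)/3.333,162+y/3.36)
O=[(a,A(157,86),(28.5,4.5,0)),(a,A(209,86),(28.5,-4.5,0)),(a,A(162,420),(-20,6,68)),(a,A(230,418),(-20,-6,68)),(a,A(190,266),(0,0,40)),
(b,B(590,120),(28.5,4.5,0)),(b,B(622,120),(28.5,-4.5,0))]
def f(v,zf=True,O=O):
    r=[]
    c,sn=np.cos(v[2]),np.sin(v[2])
    for p,uv,m in O:
        m=np.array(m)/1e3;X=[v[0]+c*m[0]-sn*m[1],v[1]+sn*m[0]+c*m[1],m[2]+(v[3] if len(v)>3 else 0)]
        r+=list(proj(p,X)[0]-uv)
    return np.array(r)
for v0 in ([.478,-.2355,2.09],[.478,-.2355,2.09,0]):
    q=least_squares(f,v0,loss="soft_l1");print(q.x.round(4),np.degrees(q.x[2]).round(1),f(q.x).reshape(-1,2).round(1).tolist())
    O2=O[:5];q=least_squares(lambda v:f(v,O=O2),v0,loss="soft_l1");print(q.x.round(4),np.degrees(q.x[2]).round(1))
```

```text
[ 0.4799 -0.2333  2.1392] 122.6 [[0.4, 0.0], [-0.9, -0.4], [-0.2, 0.9], [0.2, 0.7], [-0.1, 0.8], [0.3, -1.1], [-0.0, -1.5]]
[ 0.4797 -0.2329  2.1333] 122.2
[ 4.7990e-01 -2.3340e-01  2.1398e+00 -3.0000e-04] 122.6 [[0.4, 0.0], [-0.9, -0.3], [-0.2, 0.9], [0.2, 0.7], [-0.1, 0.8], [0.3, -1.1], [-0.0, -1.6]]
[ 0.4804 -0.2338  2.1328 -0.0047] 122.2
```

Request:
drive_tool(
  rows=[
    [0, 0, 0, -0.0131, -0.0119, 0, 0.5],
    [0, 0, 0, -0.0131, -0.0119, 0, 0.5],
    [0, 0, 0, -0.0132, -0.0118, 0, 0.5],
    [0, 0, -2.5, 0, 0, 0, 0.5],
    [0, 0, 0, 0, 0, 0, 0.5],
    [0, 0, 0, 0, 0, 0, 0.5],
  ],
)

```text
time: 4.87
tool_pos: [0.4816, -0.235, 0.1635]
tcp_rot: [1.518, 2.747, 0.0]
wrist_force: [-0.0, -0.3, 0.4]
width: 0.503
grip_force: 0.0
```

```bash
cat > st.py <<'E'
from h import *
s=status.read_state();M=R.from_rotvec(s["tcp_rot"]).as_matrix()
print(round(s["time"],2),s["tool_pos"].round(4),"a",np.degrees(np.arctan2(M[1,0],M[0,0])).round(2),"tilt",np.degrees(M[:2,2]).round(2),s["wrist_force"].round(1),s["torque"].round(2),round(s["width"],3),round(s["grip_force"],1))
E
python3 st.py; python3 look.py w3 cartridge
python3 - <<'E'
from h import *
a=pickle.load(open("w3.pkl","rb"));X=proj(a,[[.48,-.2333,.05]])[0].astype(int);print(X)
x0,y0=max(X[0]-60,0),max(X[1]-75,0);c=a["color"][y0:y0+150,x0:x0+120,::-1].copy();print(x0,y0)
cv2.imwrite("pics/crop3.png",cv2.resize(c,(480,600),interpolation=cv2.INTER_CUBIC))
E
```

```text
4.87 [ 0.4816 -0.235   0.1635] a 122.14 tilt [ 0.13 -0.06] [-0.  -0.3  0.4] [-0.02 -0.03 -0.02] 0.503 0.0
cartridge [(0.93, [369, 210, 419, 286]), (0.77, [288, 150, 338, 226]), (0.7, [249, 234, 294, 304]), (0.63, [183, 106, 253, 170]), (0.56, [473, 250, 600, 358])]
[ 0.4816 -0.235   0.1635] [[-0.532, 0.847, 0.002], [0.847, 0.532, -0.001], [-0.002, 0.001, -1.0]]
[314 197]
254 122
```

View pics/crop3.png

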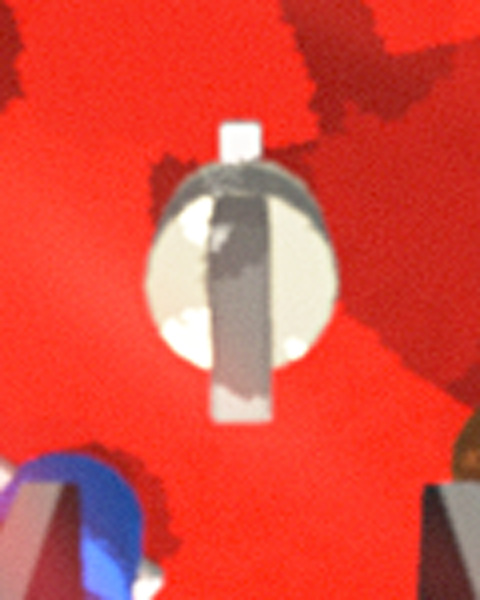

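```bash
cat > fit3.py <<'E'
from h import *
a=pickle.load(open("w3.pkl","rb"))
C=lambda x,y:(254+x/4,122+y/4)
O=[((219,122),(28.5,4.5,0)),((262,122),(28.5,-4.5,0)),((211,423),(-20,6,68)),((272,421),(-20,-6,68))]
def f(v):
    r=[];c,sn=np.cos(v[2]),np.sin(v[2])
    for uv,m in O:
        m=np.array(m)/1e3;r+=list(proj(a,[v[0]+c*m[0]-sn*m[1],v[1]+sn*m[0]+c*m[1],m[2]])[0]-C(*uv))
    return np.array(r)
q=least_squares(f,[.48,-.233,2.13]);print(q.x.round(4),np.degrees(q.x[2]).round(1),f(q.x).round(1))
T=T_tool(a["s"]);print("in tool",(T[:3,:3].T@(np.r_[q.x[:2],.06]-T[:3,3])).round(4))
E
python3 fit3.py; python3 st.py
```

```text
[ 0.4796 -0.233   2.1405] 122.6 [ 0.5 -0.7 -0.6 -0.8 -0.1  0.5  0.2  0.8]
in tool [ 0.003  -0.0007  0.1035]
4.97 [ 0.4813 -0.2342  0.1629] a 122.23 tilt [ 0.08 -0.03] [-0.6  0.4 -0.5] [ 0.05 -0.01 -0.01] 0.5 0.0
```

Request:
drive_tool(
  rows=[
    [0, 0, 0, 0, 0, 0, 0.5],
    [0, 0, 0, 0, 0, 0, 0.5],
  ],
)

```text
time: 5.13
tool_pos: [0.4811, -0.2336, 0.1622]
tcp_rot: [1.515, 2.752, 0.0]
wrist_force: [-0.1, -0.3, -0.0]
width: 0.503
grip_force: 0.0
```

Request:
drive_tool(
  rows=[
    [0, 0, -0.3, 0.0012, -0.0008, 0.02, 0.45],
    [0, 0, 0, 0, 0, 0.02, 0.45],
    [0, 0, 0, 0, 0, 0.02, 0.45],
    [0, 0, 0, 0, 0, 0.02, 0.45],
    [0, 0, 0, 0, 0, 0.012, 0.45],
    [0, 0, 0, 0, 0, 0.006, 0.45],
    [0, 0, 0, 0, 0, 0.002, 0.45],
    [0, 0, 0, 0, 0, 0, 0.45],
  ],
)

```text
time: 5.8
tool_pos: [0.4798, -0.2332, 0.062]
tcp_rot: [-1.508, -2.756, -0.0]
wrist_force: [-0.3, 0.0, 0.2]
width: 0.45
grip_force: 0.0
```

Request:
drive_tool(
  rows=[
    [0, 0, 0, 0, 0, 0, 0.45],
    [0, 0, 0, 0, 0, 0, 0.45],
    [0, 0, 0, 0, 0, 0, 0.45],
  ],
)

```text
time: 6.05
tool_pos: [0.4805, -0.2337, 0.0632]
tcp_rot: [1.507, 2.754, 0.0]
wrist_force: [0.7, -0.5, -0.1]
width: 0.446
grip_force: 0.0
```

```bash
python3 st.py
```

```text
6.05 [ 0.4805 -0.2337  0.0632] a 122.61 tilt [ 0.11 -0.06] [ 0.7 -0.5 -0.1] [ 0.04 -0.02 -0.01] 0.446 0.0
```

Request:
drive_tool(
  rows=[
    [0, 0, 0, 0, 0, 0.0015, 0.3],
    [0, 0, 0, 0, 0, 0, 0.2],
    [0, 0, 0, 0, 0, 0, 0],
    [0, 0, 0, 0, 0, 0, 0],
    [0, 0, 0, 0, 0, 0, 0],
    [0, 0, 0, 0, 0, 0, 0],
  ],
  force=60,
)

```text
time: 6.55
tool_pos: [0.4796, -0.2333, 0.0607]
tcp_rot: [1.508, 2.756, -0.0]
wrist_force: [-1.0, -0.3, 1.6]
width: 0.131
grip_force: 61.8
```

```bash
python3 st.py
```

```text
6.55 [ 0.4796 -0.2333  0.0607] a 122.61 tilt [ 0.   -0.01] [-1.  -0.3  1.6] [0.01 0.07 0.07] 0.131 61.8
```

Request:
drive_tool(
  rows=[
    [0, 0, 0, 0, 0, -0.01, 0],
    [0, 0, 0, 0, 0, -0.03, 0],
    [0, 0, 0, 0, 0, -0.038, 0],
    [0, 0, 0, 0, 0, -0.038, 0],
    [0, 0, 0, 0, 0, -0.038, 0],
    [0, 0, 0, 0, 0, -0.036, 0],
    [0, 0, 0, 0, 0, 0, 0],
  ],
)

```text
time: 7.13
tool_pos: [0.4837, -0.2354, 0.2604]
tcp_rot: [1.501, 2.742, 0.0]
wrist_force: [1.7, 0.1, 0.3]
width: 0.129
grip_force: 61.5
```

Request:
drive_tool(
  rows=[
    [0, 0, 0, 0.0216, 0.0236, 0, 0],
    [0, 0, 0, 0.0216, 0.0236, 0, 0],
    [0, 0, 0, 0.0216, 0.0236, 0, 0],
    [0, 0, 0, 0.0216, 0.0236, 0, 0],
    [0, 0, 0, 0.0216, 0.0236, 0, 0],
    [0, 0, 0, 0.0216, 0.0236, 0, 0],
    [0, 0, 0, 0.0216, 0.0236, 0, 0],
  ],
)

```text
time: 7.72
tool_pos: [0.537, -0.0152, 0.2502]
tcp_rot: [-1.508, -2.755, 0.0]
wrist_force: [0.9, -0.6, -0.9]
width: 0.13
grip_force: 61.4
```

Request:
drive_tool(
  rows=[
    [0, 0, 0, 0.0216, 0.0236, 0, 0],
    [0, 0, 0, 0.0216, 0.0236, 0, 0],
    [0, 0, 0, 0.0216, 0.0236, 0, 0],
    [0, 0, 0, 0.0216, 0.0236, 0, 0],
    [0, 0, 0, 0.0216, 0.0236, 0, 0],
    [0, 0, 0, 0.0216, 0.0236, 0, 0],
    [0, 0, 0, 0.0216, 0.0236, 0, 0],
  ],
)

```text
time: 8.3
tool_pos: [0.5946, 0.2011, 0.25]
tcp_rot: [-1.508, -2.755, 0.001]
wrist_force: [-0.4, -0.2, -0.9]
width: 0.13
grip_force: 61.4
```

Request:
drive_tool(
  rows=[
    [0, 0, -6.6, 0, 0, 0, 0],
    [0, 0, -6.6, 0, 0, 0, 0],
    [0, 0, -6.6, 0, 0, 0, 0],
    [0, 0, -6.6, 0, 0, 0, 0],
    [0, 0, -6.6, 0, 0, 0, 0],
    [0, 0, -6.6, 0, 0, 0, 0],
    [0, 0, -6.6, 0, 0, 0, 0],
    [0, 0, -6.6, 0, 0, 0, 0],
  ],
)

```text
time: 8.97
tool_pos: [0.5944, 0.1995, 0.2499]
tcp_rot: [-0.117, -3.138, 0.0]
wrist_force: [-0.4, -0.6, -1.0]
width: 0.131
grip_force: 61.3
```

Request:
drive_tool(
  rows=[
    [0, 0, 0, 0, 0, 0, 0],
    [0, 0, 0, 0, 0, 0, 0],
    [0, 0, 0, 0, 0, 0, 0],
    [0, 0, 0, 0, 0, 0, 0],
  ],
)

```text
time: 9.3
tool_pos: [0.5948, 0.1995, 0.2504]
tcp_rot: [-0.129, -3.139, 0.0]
wrist_force: [0.1, 1.0, -0.6]
width: 0.13
grip_force: 61.3
```

```bash
python3 st.py; python3 look.py w4 socket_axis housing cartridge; python3 st.py
```

```text
9.3 [0.5948 0.1995 0.2504] a 175.3 tilt [-0.02 -0.  ] [ 0.1  1.  -0.6] [ 0.06  0.02 -0.03] 0.13 61.3
socket_axis [(0.85, [241, 36, 383, 151])]
housing [(0.77, [243, 31, 385, 149])]
cartridge [(0.55, [275, 181, 355, 320])]
[0.5948 0.1995 0.2504] [[-0.997, 0.082, -0.0], [0.082, 0.997, -0.0], [0.0, -0.0, -1.0]]
9.5 [0.595  0.1995 0.2505] a 175.37 tilt [-0.01  0.  ] [ 0.5  0.2 -1. ] [ 0.   -0.   -0.03] 0.13 61.3
```

View pics/w4.png

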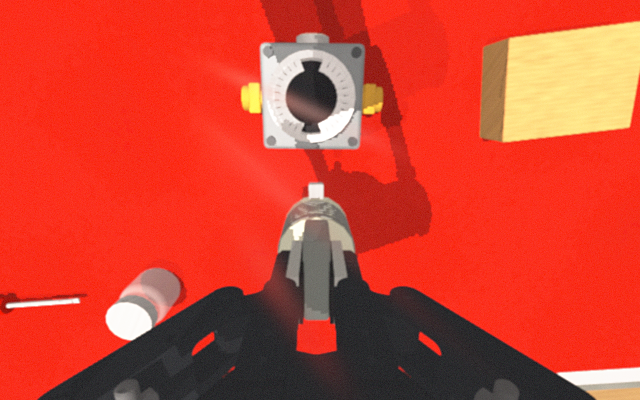

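The collar's hole is at (311,97), its slots lie along the image vertical, the gauge is at the top (311,38) and the block is nearly square to the image. The cartridge is in the grip at the lower centre. I'll take a second view for parallax.

Request:
drive_tool(
  rows=[
    [0, 0, 0, -0.02, 0.03, 0, 0],
    [0, 0, 0, 0, 0.03, 0, 0],
    [0, 0, 0, 0, 0.02, 0, 0],
    [0, 0, 0, 0, 0, 0, 0],
    [0, 0, 0, 0, 0, 0, 0],
    [0, 0, 0, 0, 0, 0, 0],
    [0, 0, 0, 0, 0, 0, 0],
  ],
)

```text
time: 10.08
tool_pos: [0.6212, 0.2768, 0.2504]
tcp_rot: [-0.127, -3.139, 0.001]
wrist_force: [-1.2, -0.4, -1.5]
width: 0.132
grip_force: 61.3
```

```bash
python3 look.py w5 socket_axis; python3 st.py
python3 - <<'E'
from h import *
out=[]
for n in ("w4","w5"):
    p=pickle.load(open(n+".pkl","rb"));X=proj(p,[[.513,.2,.088]])[0].round().astype(int)
    x0,y0=max(X[0]-60,0),max(X[1]-60,0);print(n,X,x0,y0)
    out.append(cv2.resize(p["color"][y0:y0+120,x0:x0+120,::-1],(396,396),interpolation=cv2.INTER_CUBIC))
cv2.imwrite("pics/crop45.png",cv2.hconcat(out))
E
```

```text
socket_axis [(0.6, [163, 11, 307, 131])]
[0.6212 0.2768 0.2504] [[-0.997, 0.081, -0.0], [0.081, 0.997, -0.001], [0.0, -0.001, -1.0]]
10.18 [0.6213 0.2767 0.2506] a 175.34 tilt [ 0.   -0.01] [-0.2 -0.5 -1.5] [-0.03 -0.   -0.  ] 0.128 61.3
w4 [309  95] 249 35
w5 [217  70] 157 10
```

View pics/crop45.png

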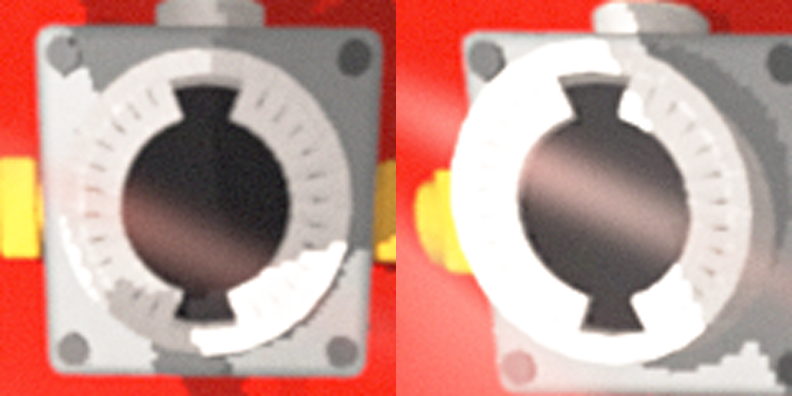

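```bash
cat > fit45.py <<'E'
from h import *
a,b=[pickle.load(open(n+".pkl","rb")) for n in ("w4","w5")]
A=lambda x,y:(249+x/3.3-.35,35+y/3.3-.35);B=lambda x,y:(157+(x-396)/3.3-.35,10+y/3.3-.35)
# label (p,uv,radius-vector in housing frame mm or None for circle extremes)
O=[(a,A(206.5,84),(-32.5,0)),(a,A(204.5,321),(32.5,0)),(b,B(595,77),(-32.5,0)),(b,B(613.5,331),(32.5,0)),
(a,A(122,206),(0,23)),(a,A(290,206),(0,-23)),(b,B(519,200),(0,23)),(b,B(690,207),(0,-23)),
(a,A(207,48),(-38.5,0)),(a,A(207,355),(38.5,0)),(b,B(595,38),(-38.5,0)),(b,B(610,363),(38.5,0)),(b,B(451,200),(0,38.5)),(b,B(750,207),(0,-38.5)),(a,A(352,206),(0,-38.5))]
# image left/right: tool y right = world +y -> left is -y
O=[(p,uv,(m[0],-m[1]) if m[0]==0 else m) for p,uv,m in O]
def f(v):
    r=[];c,s=np.cos(v[3]),np.sin(v[3])
    for p,uv,m in O:
        m=np.array(m)/1e3;r.append(proj(p,[v[0]+c*m[0]-s*m[1],v[1]+s*m[0]+c*m[1],v[2]])[0]-uv)
    return np.array(r).ravel()
q=least_squares(f,[.513,.2,.088,-.08],loss="soft_l1");print(q.x.round(4),np.degrees(q.x[3]));print(f(q.x).reshape(-1,2).round(1).tolist())
# block yaw and centre at z=.045 from w4 corner bolts and side edges
C=[at_z(a,A(*c),.045)[:2] for c in ((64,52),(354,57),(73,349),(342,350))];C=np.array(C)
print("bolt centre",C.mean(0).round(4),"yaw",np.degrees(np.arctan2(*(C[1]+C[3]-C[0]-C[2])[::-1])).round(1)-90,np.degrees(np.arctan2(*(C[2]+C[3]-C[0]-C[1])[::-1])).round(1))
C=np.array([at_z(b,B(*c),.045)[:2] for c in ((487,60),(785,60),(518,366),(789,368))]);print("b",C.mean(0).round(4))
E
python3 fit45.py
```

```text
[ 0.5146  0.2019  0.0888 -0.0995] -5.699611219614508
[[0.4, -3.7], [0.0, 2.1], [-0.3, -3.0], [-0.3, 1.2], [-0.6, -1.0], [0.6, 0.0], [-1.0, 1.3], [0.5, 0.2], [0.3, -0.6], [-0.8, -1.6], [-0.8, 0.7], [1.3, -1.6], [1.6, 0.9], [0.3, 0.6], [-0.6, 0.3]]
bolt centre [0.5149 0.2018] yaw -5.200000000000003 -5.2
b [0.5146 0.2013]
```

```bash
python3 - <<'E'
from h import *
for n in ("w4","w5"):
    a=pickle.load(open(n+".pkl","rb"))
    T=T_tool(a["s"])
    pts=np.array([[.0285,-.0045,.0607],[.0285,.0045,.0607],[.0285,0,.0607]]);print(n,proj(a,pts@T[:3,:3].T+T[:3,3]).round(1).tolist())
    g=a["color"][165:215,295:340].astype(int);w=(g.min(2)>150);ys,xs=np.nonzero(w)
    m=[(165+y,295+int(xs[ys==y].min()),295+int(xs[ys==y].max()),int((ys==y).sum())) for y in range(50) if (ys==y).any()];print(m[:14])
s=status.read_state();T=T_tool(s);d=np.array([.5147,.2018,.165])-T[:3,3];print((T[:3,:3].T@d).round(4))
E
python3 st.py
```

```text
w4 [[308.7, 181.5], [323.2, 181.5], [316.0, 181.5]]
[(183, 311, 321, 9), (184, 309, 322, 14), (185, 309, 323, 15), (186, 308, 323, 16), (187, 308, 323, 16), (188, 308, 323, 16), (189, 308, 323, 16), (190, 308, 323, 16), (191, 309, 323, 15), (192, 309, 323, 15), (193, 309, 323, 15), (194, 309, 323, 15), (195, 309, 323, 15), (196, 309, 323, 15)]
w5 [[308.7, 181.5], [323.2, 181.5], [316.0, 181.5]]
[(183, 311, 320, 5), (184, 309, 322, 14), (185, 309, 323, 15), (186, 309, 323, 15), (187, 309, 323, 15), (188, 309, 323, 15), (189, 309, 323, 15), (190, 309, 323, 15), (191, 309, 323, 15), (192, 309, 323, 15), (193, 309, 323, 15), (194, 309, 323, 15), (195, 309, 323, 15), (196, 309, 323, 15)]
[ 0.1002 -0.0833  0.0856]
10.18 [0.6213 0.2767 0.2506] a 175.34 tilt [ 0.   -0.01] [-0.2 -0.5 -1.5] [-0.03 -0.   -0.  ] 0.128 61.3
```

Request:
drive_tool(
  rows=[
    [0, 0, 0, 0.0202, -0.0167, 0, 0],
    [0, 0, 0, 0.0202, -0.0167, 0, 0],
    [0, 0, 0, 0.0202, -0.0167, 0, 0],
    [0, 0, 0, 0.0202, -0.0167, 0, 0],
    [0, 0, 0, 0.0202, -0.0167, 0, 0],
    [0, 0, 0.7, 0, 0, 0, 0],
    [0, 0, 0, 0, 0, 0, 0],
    [0, 0, 0, 0, 0, 0, 0],
  ],
)

```text
time: 10.85
tool_pos: [0.5145, 0.2023, 0.2512]
tcp_rot: [0.146, 3.136, 0.001]
wrist_force: [0.7, 0.3, -1.4]
width: 0.126
grip_force: 61.4
```

Request:
drive_tool(
  rows=[
    [0, 0, 0, 0, 0, 0.02, 0],
    [0, 0, 0, 0, 0, 0.03, 0],
    [0, 0, 0, 0, 0, 0.02, 0],
    [0, 0, 0, 0, 0, 0.01, 0],
    [0, 0, 0, 0, 0, 0, 0],
    [0, 0, 0, 0, 0, 0, 0],
    [0, 0, 0, 0, 0, 0, 0],
    [0, 0, 0, 0, 0, 0, 0],
  ],
)

```text
time: 11.52
tool_pos: [0.5155, 0.2031, 0.1725]
tcp_rot: [0.145, 3.135, 0.002]
wrist_force: [0.3, 0.1, -1.2]
width: 0.13
grip_force: 61.3
```

```bash
python3 st.py
python3 - <<'E'
from h import *
p=shot("side");cv2.imwrite("pics/s6.png",cv2.resize(p["color"][195:315,210:350,::-1],(700,600),interpolation=cv2.INTER_CUBIC));pickle.dump(p,open("s6.pkl","wb"))
E
python3 st.py
```

```text
11.52 [0.5155 0.2031 0.1725] a 174.71 tilt [0.19 0.07] [ 0.3  0.1 -1.2] [ 0.02 -0.02 -0.04] 0.13 61.3
11.57 [0.5153 0.2031 0.1724] a 174.71 tilt [0.18 0.06] [-0.  -0.2 -0.9] [-0.02 -0.02 -0.02] 0.13 61.3
```

View pics/s6.png

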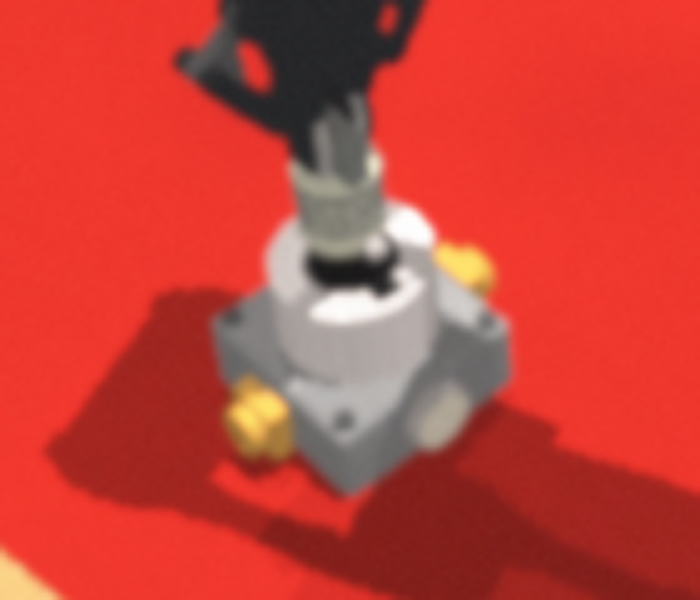

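The cartridge hangs just above the collar, at about (340,230) in this crop, with its lug over the slot. I'll let it settle and then go down slowly.

Request:
drive_tool(
  rows=[
    [0, 0, 0, 0, 0, 0, 0],
    [0, 0, 0, 0, 0, 0, 0],
    [0, 0, 0, 0, 0, 0, 0],
    [0, 0, 0, 0, 0, 0, 0],
    [0, 0, 0, 0, 0, 0.003, 0],
    [0, 0, 0, 0, 0, 0.003, 0],
    [0, 0, 0, 0, 0, 0.003, 0],
    [0, 0, 0, 0, 0, 0, 0],
  ],
)

```text
time: 12.23
tool_pos: [0.5132, 0.2023, 0.1603]
tcp_rot: [-0.145, -3.136, 0.001]
wrist_force: [-0.2, 0.6, -1.9]
width: 0.128
grip_force: 61.3
```

Request:
drive_tool(
  rows=[
    [0, 0, 0, 0, 0, 0.002, 0],
    [0, 0, 0, 0, 0, 0.001, 0],
    [0, 0, 0, 0, 0, 0, 0],
    [0, 0, 0, 0, 0, 0, 0],
    [0, 0, 0, 0, 0, 0, 0],
    [0, 0, 0, 0, 0, 0, 0],
    [0, 0, 0, 0, 0, 0, 0],
    [0, 0, 0, 0, 0, 0, 0],
  ],
)

```text
time: 12.9
tool_pos: [0.514, 0.2026, 0.1586]
tcp_rot: [0.145, 3.138, 0.0]
wrist_force: [-0.1, -0.4, -2.3]
width: 0.131
grip_force: 61.3
```

```bash
python3 st.py
```

```text
12.9 [0.514  0.2026 0.1586] a 174.7 tilt [0.01 0.01] [-0.1 -0.4 -2.3] [ 0.04  0.05 -0.03] 0.131 61.3
```

Request:
drive_tool(
  rows=[
    [0, 0, 0, 0, -0.0006, 0.0015, 0],
    [0, 0, 0, 0, 0, 0.0015, 0],
    [0, 0, 0, 0, 0, 0.0015, 0],
    [0, 0, 0, 0, 0, 0.0015, 0],
    [0, 0, 0, 0, 0, 0.001, 0],
    [0, 0, 0, 0, 0, 0, 0],
  ],
)

```text
time: 13.4
tool_pos: [0.5136, 0.2019, 0.151]
tcp_rot: [-0.145, -3.138, 0.0]
wrist_force: [0.8, 0.0, -1.9]
width: 0.131
grip_force: 61.3
```

Request:
drive_tool(
  rows=[
    [0, 0, 0, 0, 0, 0.001, 0],
    [0, 0, 0, 0, 0, 0.001, 0],
    [0, 0, 0, 0, 0, 0.001, 0],
    [0, 0, 0, 0, 0, 0, 0],
  ],
)

```text
time: 13.73
tool_pos: [0.5138, 0.2019, 0.1482]
tcp_rot: [-0.145, -3.138, 0.0]
wrist_force: [-0.8, 0.2, -1.5]
width: 0.127
grip_force: 61.3
```

Request:
drive_tool(
  rows=[
    [0, 0, 0, 0, 0, 0.001, 0],
    [0, 0, 0, 0, 0, 0.001, 0],
    [0, 0, 0, 0, 0, 0.001, 0],
    [0, 0, 0, 0, 0, 0, 0],
  ],
)

```text
time: 14.07
tool_pos: [0.5137, 0.2019, 0.1452]
tcp_rot: [-0.145, -3.138, 0.0]
wrist_force: [-0.6, 0.8, -0.7]
width: 0.126
grip_force: 61.3
```

```bash
python3 st.py
```

```text
14.07 [0.5137 0.2019 0.1452] a 174.71 tilt [-0.03 -0.01] [-0.6  0.8 -0.7] [ 0.06 -0.01 -0.01] 0.126 61.3
```

Request:
drive_tool(
  rows=[
    [0, 0, 0, 0, 0, 0.001, 0],
    [0, 0, 0, 0, 0, 0.001, 0],
    [0, 0, 0, 0, 0, 0, 0],
  ],
)

```text
time: 14.32
tool_pos: [0.514, 0.202, 0.1437]
tcp_rot: [0.145, 3.138, 0.0]
wrist_force: [-1.2, -0.5, 2.3]
width: 0.123
grip_force: 61.8
```

Request:
drive_tool(
  rows=[
    [0, 0, 0, 0, 0, 0.001, 0],
    [0, 0, 0, 0, 0, 0.001, 0],
    [0, 0, 0, 0, 0, 0, 0],
  ],
)

```text
time: 14.57
tool_pos: [0.5141, 0.202, 0.1417]
tcp_rot: [0.145, 3.138, 0.0]
wrist_force: [-1.1, -0.5, 2.7]
width: 0.128
grip_force: 62.0
```

Request:
drive_tool(
  rows=[
    [0, 0, 0, 0, 0, 0.001, 0],
    [0, 0, 0, 0, 0, 0.001, 0],
    [0, 0, 0, 0, 0, 0, 0],
  ],
)

```text
time: 14.82
tool_pos: [0.5141, 0.202, 0.1397]
tcp_rot: [0.145, 3.138, 0.0]
wrist_force: [-1.1, -1.5, 4.3]
width: 0.123
grip_force: 62.2
```

```bash
python3 st.py
```

```text
14.82 [0.5141 0.202  0.1397] a 174.71 tilt [0.03 0.01] [-1.1 -1.5  4.3] [-0.1  0.3  0. ] 0.123 62.2
```

Request:
drive_tool(
  rows=[
    [0, 0, 0, 0, 0, 0.001, 0],
    [0, 0, 0, 0, 0, 0.001, 0],
    [0, 0, 0, 0, 0, 0.001, 0],
    [0, 0, 0, 0, 0, 0.001, 0],
    [0, 0, 0, 0, 0, 0, 0],
  ],
)

```text
time: 15.23
tool_pos: [0.5141, 0.202, 0.1358]
tcp_rot: [0.145, 3.138, 0.0]
wrist_force: [-1.7, -0.6, 6.7]
width: 0.128
grip_force: 62.5
```

Request:
drive_tool(
  rows=[
    [0, 0, 0, 0, 0, 0.001, 0],
    [0, 0, 0, 0, 0, 0.001, 0],
    [0, 0, 0, 0, 0, 0.0005, 0],
    [0, 0, 0, 0, 0, 0, 0],
    [0, 0, 0, 0, 0, 0, 0],
  ],
)

```text
time: 15.65
tool_pos: [0.5141, 0.202, 0.1336]
tcp_rot: [0.145, 3.138, 0.0]
wrist_force: [-3.1, -1.8, 7.0]
width: 0.122
grip_force: 62.6
```

```bash
python3 st.py
```

```text
15.65 [0.5141 0.202  0.1336] a 174.71 tilt [0.03 0.01] [-3.1 -1.8  7. ] [-0.14  0.47  0.05] 0.122 62.6
```

Request:
drive_tool(
  rows=[
    [0, 0, 0, 0.0004, 0, 0.0007, 0],
    [0, 0, 0, 0, 0, 0, 0],
    [0, 0, 3, 0, 0, 0, 0],
    [0, 0, 3, 0, 0, 0, 0],
    [0, 0, 3, 0, 0, 0, 0],
    [0, 0, 3, 0, 0, 0, 0],
    [0, 0, 0, 0, 0, 0, 0],
  ],
)

```text
time: 16.23
tool_pos: [0.5146, 0.2024, 0.1335]
tcp_rot: [0.475, 3.103, 0.002]
wrist_force: [-0.8, 0.1, 7.8]
width: 0.121
grip_force: 62.7
```

```bash
python3 st.py
```

```text
16.23 [0.5146 0.2024 0.1335] a 162.58 tilt [0.15 0.06] [-0.8  0.1  7.8] [ 0.01  0.16 -0.05] 0.121 62.7
```

Request:
drive_tool(
  rows=[
    [0, 0, 3, 0, 0, 0.0005, 0],
    [0, 0, 4, 0, 0, 0, 0],
    [0, 0, 4, 0, 0, 0, 0],
    [0, 0, 4, 0, 0, 0, 0],
    [0, 0, 4, 0, 0, 0, 0],
    [0, 0, 4, 0, 0, 0, 0],
    [0, 0, 0, 0, 0, 0, 0],
  ],
)

```text
time: 16.82
tool_pos: [0.5151, 0.2026, 0.1332]
tcp_rot: [1.086, 2.945, 0.004]
wrist_force: [-1.1, 0.4, 7.6]
width: 0.126
grip_force: 62.7
```

```bash
python3 st.py
```

```text
16.82 [0.5151 0.2026 0.1332] a 139.53 tilt [0.2  0.08] [-1.1  0.4  7.6] [ 0.01  0.02 -0.02] 0.126 62.7
```

Request:
drive_tool(
  rows=[
    [0, 0, 4, 0, 0, 0, 0],
    [0, 0, 4, 0, 0, 0, 0],
    [0, 0, 4, 0, 0, 0, 0],
    [0, 0, 4, 0, 0, 0, 0],
    [0, 0, 4, 0, 0, 0, 0],
    [0, 0, 4, 0, 0, 0, 0],
    [0, 0, 0, 0, 0, 0, 0],
  ],
)

```text
time: 17.4
tool_pos: [0.5152, 0.2026, 0.1333]
tcp_rot: [1.674, 2.655, 0.005]
wrist_force: [-0.2, -0.4, 7.3]
width: 0.126
grip_force: 62.7
```

```bash
python3 st.py
```

```text
17.4 [0.5152 0.2026 0.1333] a 115.54 tilt [0.22 0.08] [-0.2 -0.4  7.3] [-0.02  0.01 -0.07] 0.126 62.7
```

Request:
drive_tool(
  rows=[
    [0, 0, 4, 0, 0, 0, 0],
    [0, 0, 4, 0, 0, 0, 0],
    [0, 0, 4, 0, 0, 0, 0],
    [0, 0, 4, 0, 0, 0, 0],
    [0, 0, 3, 0, 0, 0, 0],
    [0, 0, 2, 0, 0, 0, 0],
    [0, 0, 0, 0, 0, 0, 0],
    [0, 0, 0, 0, 0, 0, 0],
  ],
)

```text
time: 18.07
tool_pos: [0.5152, 0.2026, 0.1333]
tcp_rot: [2.127, 2.309, 0.006]
wrist_force: [0.2, -0.5, 7.4]
width: 0.127
grip_force: 62.7
```

```bash
python3 st.py
```

```text
18.07 [0.5152 0.2026 0.1333] a 94.69 tilt [0.22 0.08] [ 0.2 -0.5  7.4] [-0.08 -0.02 -0.03] 0.127 62.7
```

Request:
drive_tool(
  rows=[
    [0, 0, 0, 0, 0, -0.001, 0],
    [0, 0, 0, 0, 0, -0.001, 0],
    [0, 0, 0, 0, 0, -0.001, 0],
    [0, 0, 0, 0, 0, -0.001, 0],
    [0, 0, 0, 0, 0, 0, 0],
    [0, 0, 0, 0, 0, 0, 0],
  ],
)

```text
time: 18.57
tool_pos: [0.5151, 0.2026, 0.1369]
tcp_rot: [2.127, 2.309, 0.006]
wrist_force: [1.0, -0.3, 5.9]
width: 0.126
grip_force: 62.3
```

Request:
drive_tool(
  rows=[
    [0, 0, 0, 0, 0, -0.0005, 0],
    [0, 0, 0, 0, 0, -0.0005, 0],
    [0, 0, 0, 0, 0, 0, 0],
  ],
)

```text
time: 18.82
tool_pos: [0.5151, 0.2026, 0.1379]
tcp_rot: [2.127, 2.309, 0.006]
wrist_force: [0.8, -0.0, 5.2]
width: 0.133
grip_force: 62.4
```

```bash
python3 st.py
```

```text
18.82 [0.5151 0.2026 0.1379] a 94.7 tilt [0.21 0.08] [ 0.8 -0.   5.2] [ 0.1  -0.17 -0.08] 0.133 62.4
```

Request:
drive_tool(
  rows=[
    [0, 0, 0, 0, 0, -0.0005, 0],
    [0, 0, 0, 0, 0, -0.0005, 0],
    [0, 0, 0, 0, 0, 0, 0],
    [0, 0, 0, 0, 0, 0, 0],
  ],
)

```text
time: 19.15
tool_pos: [0.5146, 0.2024, 0.1384]
tcp_rot: [2.127, 2.31, 0.004]
wrist_force: [2.2, 0.1, 4.6]
width: 0.125
grip_force: 62.2
```

Request:
drive_tool(
  rows=[
    [0, 0, 0, 0, 0, -0.0003, 0],
    [0, 0, 0, 0, 0, -0.0002, 0],
    [0, 0, 0, 0, 0, 0, 0],
    [0, 0, 0, 0, 0, 0, 0],
  ],
)

```text
time: 19.48
tool_pos: [0.5137, 0.2021, 0.1384]
tcp_rot: [2.128, 2.311, 0.001]
wrist_force: [3.5, 1.7, 4.4]
width: 0.134
grip_force: 62.2
```

```bash
python3 st.py
```

```text
19.48 [0.5137 0.2021 0.1384] a 94.71 tilt [0.03 0.01] [3.5 1.7 4.4] [ 0.23 -0.7  -0.01] 0.134 62.2
```

Request:
drive_tool(
  rows=[
    [0, 0, 0, 0, 0, 0, 0.2],
    [0, 0, 0, 0, 0, 0, 0.3],
    [0, 0, 0, 0, 0, 0, 0.4],
    [0, 0, 0, 0, 0, 0, 0.4],
    [0, 0, 0, 0, 0, 0, 0.4],
    [0, 0, 0, 0, 0, 0, 0.4],
  ],
  force=20,
)

```text
time: 19.98
tool_pos: [0.5127, 0.2017, 0.1375]
tcp_rot: [-2.128, -2.31, 0.003]
wrist_force: [0.9, -0.2, -0.0]
width: 0.405
grip_force: 0.0
```

Request:
drive_tool(
  rows=[
    [0, 0, 0, 0, 0, -0.005, 0.4],
    [0, 0, 0, 0, 0, -0.01, 0.4],
    [0, 0, 0, 0, 0, -0.02, 0.4],
    [0, 0, 0, 0, 0, -0.03, 0.4],
    [0, 0, 0, 0, 0, -0.03, 0.4],
    [0, 0, 0, 0, 0, -0.02, 0.4],
    [0, 0, 0, 0, 0, 0, 0.4],
    [0, 0, 0, 0, 0, 0, 0.4],
  ],
)

```text
time: 20.65
tool_pos: [0.5148, 0.2024, 0.2563]
tcp_rot: [2.127, 2.309, 0.007]
wrist_force: [0.9, 0.1, -0.6]
width: 0.402
grip_force: 0.0
```

Request:
drive_tool(
  rows=[
    [0, 0, 0, -0.03, 0, 0, 0.4],
    [0, 0, 0, -0.03, 0, 0, 0.4],
    [0, 0, 0, -0.02, 0, 0, 0.4],
    [0, 0, 0, 0, 0, 0, 0.4],
    [0, 0, 0, 0, 0, 0, 0.4],
    [0, 0, 0, 0, 0, 0, 0.4],
    [0, 0, 0, 0, 0, 0, 0.4],
    [0, 0, 0, 0, 0, 0, 0.4],
  ],
)

```text
time: 21.32
tool_pos: [0.5198, 0.1231, 0.2529]
tcp_rot: [-2.127, -2.312, 0.001]
wrist_force: [0.1, -0.6, 0.3]
width: 0.399
grip_force: 0.0
```

```bash
python3 st.py; python3 look.py w7 cartridge socket_axis
python3 - <<'E'
from h import *
p=pickle.load(open("w7.pkl","rb"));X=proj(p,[[.5147,.2018,.1]])[0].astype(int);print(X)
x0,y0=max(X[0]-80,0),max(X[1]-80,0);print(x0,y0);c=p["color"][y0:y0+160,x0:x0+160,::-1]
cv2.imwrite("pics/crop7.png",cv2.resize(c,None,fx=3.5,fy=3.5,interpolation=cv2.INTER_CUBIC))
E
```

```text
21.32 [0.5198 0.1231 0.2529] a 94.77 tilt [-0.04  0.01] [ 0.1 -0.6  0.3] [0.03 0.05 0.04] 0.399 0.0
cartridge [(0.77, [290, 63, 341, 126]), (0.64, [202, 374, 219, 397]), (0.57, [259, 25, 376, 170])]
socket_axis [(0.55, [258, 23, 375, 171])]
[0.5198 0.1231 0.2529] [[-0.083, 0.997, -0.001], [0.997, 0.083, 0.0], [0.0, -0.001, -1.0]]
[316  99]
236 19
```

View pics/crop7.png

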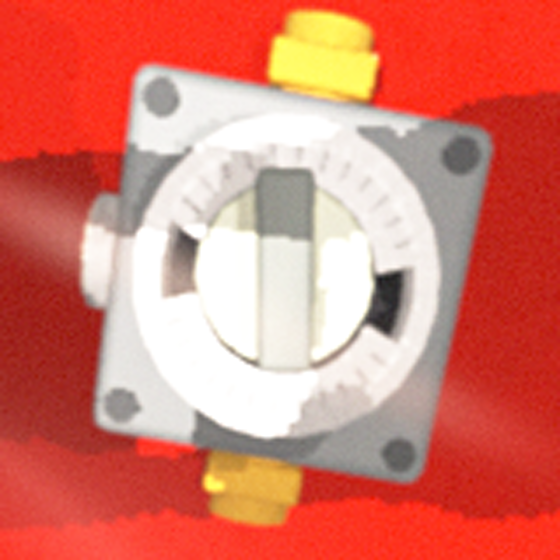

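The cartridge sits upright and centred at crop (285,270). Its bar is about 80° from the slots at (180,265) and (388,302), and the lugs are hidden under the rim. The gripper is clear, so I'll hand in.

```bash
python3 -c "
from workcell import workorder
print(workorder.finish_job())"
```

```text
the job is handed in; nothing more can be done
None
```

I put the cartridge into the collar, pressed it against the spring and turned it about 80° clockwise, then let go and handed the job in; the last picture shows it upright, centred and clear of the gripper, but the hand-in call gave no verdict.

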